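Find the rocking junction-box cover and hold it down

ROBOT

A 6-joint arm with a two-finger parallel gripper is mounted at the origin on a cart in front of the work surface, level with it; the furniture and walls round the work are solid. World frame = base frame: x ahead of the robot, y to its left, z up, the work surface at z = 0. Lengths are in m, angles in rad, forces in N, time in s.
With the tool pointing down it reaches from about 0.35 to 1 m from the base axis. Payload 7.1 kg.
Tool frame: the origin (TCP) lies at the very end of the fingers, on their centre line; the grasp point (between the pads) lies env.grip_depth behind it (env.grip_depth is the distance from the TCP to the grasp point, in m); x points along the fingers, z is the direction in which the jaws open and shut, and the axes are right-handed (so a half turn about x gives the same grasp; the last joint's range is limited). The gripper opens to 85 mm and grips with 20 to 120 N. Pads are 22 mm wide; open, the fingers measure 114 mm over their backs; the gripper's body (76 mm by 85 mm) begins 54 mm behind the grasp point. The pads swing forward as they close: fully open they stand 13 mm farther back than shut.
Start: joints at [-1.288, 0.423, 1.63, -0, 1.089, -0.019], TCP at [0.186, -0.597, 0.231] pointing down, gripper open.
Joint ranges: [-3, 3], [-0.9, 2.11], [0.09, 2.58], [-1.31, 4.45], [0.11, 2.69], [-2.54, 2.54]. Speed limits (rad/s): [2.39, 2.39, 3.01, 3.14, 3.14, 3.14].

INTERFACE

Orientations are given as a unit quaternion [w, x, y, z].
In Python, from rig import readout, imaging, env, nets gives the robot as it stands.
- The arm moves only by the tool jog_arm, never from a script. Its argument "moves" is a list that holds one entry, the list of rows, each a list of 7 numbers: the shift along the tool's x, y, z in m, then the turn, a rotation vector about the tool's x, y, z in degrees, then the opening, from 0 (shut) to 1 (fully open). In form: [[[tx, ty, tz, ax, ay, az, grip], ...]]. A call has 1 to 5 rows; each row shifts and turns the pose as measured when the row begins, along the tool's axes as they then stand; what a row does not reach is not made up. A row lasts 1/12 s, in which the tool goes at most 41.7 mm and 7.16 degrees, less where a joint would pass 70% of its speed; a pose out of reach is approached as far as the arm can. A call is refused whole if a number of a shift passes 0.0417 or a number of a turn 7.16, either way. A call with a gripper value outside its range is refused whole. The fingers move at their own pace and stop on an object; "force" is the grip in N (left out, the last holds). Time passes only in rows, so rows that do not move let the fingers close. It gives the time, the measured TCP pose, the force and the opening at its end, in the units of the state.
- readout.state(): the state, without advancing time (a new reading comes with each control period).
- imaging.read_camera(name): name is "scene" or "top" or "wrist"; returns a dict with "pixels" (420x560x3 uint8, blue, green, red), "range_z" (420x560 float32, m along the optical axis (not along the pixel's ray), 0 where there is no reading), "fx", "fy", "cx", "cy" (pixels), "R" (3x3) and "t" (3): a world point X has camera coordinates R X + t. Camera axes: x right, y down, z forward; pixel columns grow to the right and rows downward; lengths in m; the calibration is good to about 2 mm. A picture is of the moment at which its call begins.
- env.close_job(): hands the job in, once; it reports no verdict.
Trained networks look in a picture, given as the dict that the camera call returned (one of the last four; its "shot" number tells which), for a name from the list of things; names that differ only in an ending like _2 or _b are one class to them, and where a whole thing is asked for, a point or a joint stands for the part that bears it (a point fixed in the world has none). Each returns a list of dicts, best first, with "p" (0 to 1); they miss things now and then, are a little off and sometimes report something else, mostly with a low value. They report only what shows in the picture. A call takes as long as a camera call. They do not tell look-alikes from the thing itself.
- nets.boxes_of(picture, query): "point" ([column, row] in pixels, amid what is visible of it).
- nets.masks_of(picture, query): "region" (420x560 bool, what is visible of it) and "point" ([column, row] in pixels, amid what is visible of it).
- nets.tip_of(picture, query): "point" ([column, row] in pixels: a listed point, or the origin of a listed thing).
The state is a dict: "t": time; "q": joint angles; "dq": joint speeds; "tau": joint torques, N m; "tcp_pos": TCP position; "eef_rot": TCP orientation; "contact_force": force on the tool from outside, world axes, zero at the start; "ft_torque": the same for the moment, N m; "opening": finger opening in m.
Only numpy, scipy, OpenCV 4.12 (cv2) and the standard library are available. Lean on these libraries where they do the work, as an engineer would, in place of code of your own. Each camera call takes 0.05 s, during which the arm holds its last target.

TASK

One of the four round junction-box covers on the bench is not seated and rocks. With your fingertips press down near the edge of the covers, one after another, until you find the one that rocks, then press it in the middle until it is fully down and level on its box. Finish while still holding it down there, so that I can put its screws in; never pull a cover up, and leave the tumbler, the reel and the tape measure alone.

Things in the scene. Friction and masses are not known exactly. Their poses are not given: they have to be found in the camera images.
- plate_1: dark steel plate 96x96x10 mm, fixed on the bench, the leftmost (largest y) of four. Origin: centre of its underside, at bench height; z up. Centred on it: a fixed round aluminium junction box, 82 mm across, with a flat round grey cover, 92 mm across, rim 14 mm deep, two dark screw marks. Cover top 58 to 66 mm above the bench, differing from box to box by chance. Rigid when pressed, unless it is the loose one (any of the four)
- plate_2: dark steel plate 96x96x10 mm, fixed on the bench, second from the left. Origin: centre of its underside, at bench height; z up. Centred on it: a fixed round aluminium junction box, 82 mm across, with a flat round grey cover, 92 mm across, rim 14 mm deep, two dark screw marks. Cover top 58 to 66 mm above the bench, differing from box to box by chance. Rigid when pressed, unless it is the loose one (any of the four)
- plate_3: dark steel plate 96x96x10 mm, fixed on the bench, third from the left. Origin: centre of its underside, at bench height; z up. Centred on it: a fixed round aluminium junction box, 82 mm across, with a flat round grey cover, 92 mm across, rim 14 mm deep, two dark screw marks. Cover top 58 to 66 mm above the bench, differing from box to box by chance. Rigid when pressed, unless it is the loose one (any of the four)
- plate_4: dark steel plate 96x96x10 mm, fixed on the bench, the rightmost (smallest y) of four. Origin: centre of its underside, at bench height; z up. Centred on it: a fixed round aluminium junction box, 82 mm across, with a flat round grey cover, 92 mm across, rim 14 mm deep, two dark screw marks. Cover top 58 to 66 mm above the bench, differing from box to box by chance. Rigid when pressed, unless it is the loose one (any of the four)
- loose_drop (a joint): how far the middle of the one loose cover has gone down, in m, whichever plate it is on (it looks like the others): 0 = as found (within 0.5 mm), 0.005 = fully down on its box, negative = pulled up. It springs back when let go: 1.1 N per mm, 5.5 N in the middle brings it fully down, rigid beyond that
- loose_rock_x (a joint): tilt of the loose cover about world x, in rad, 0 = level, positive = its left (+y) side up. It rocks softly any way (about 0.8 N m per rad): 1 to 2 N on its top 33 mm from its centre tilts it 0.04 to 0.07 rad, then that edge meets the box; it springs back level when let go
- loose_rock_y (a joint): the same about world y: positive = its far (+x) side down
- tumbler: clear tumbler, 80 mm across, 91 mm tall, upright and loose behind the boxes; origin at the centre of its underside. To be left alone
- line_reel: small white plastic reel, 46 mm across, 33 mm tall, loose behind the boxes; origin at the centre of its underside. To be left alone
- tape_measure: yellow and black pocket tape measure, 54x80x68 mm, loose behind the boxes; origin at the centre of its underside. To be left alone
There are look-alikes about, which are no part of the job. What is shaped like the part that bears loose_drop but blue or pink is not meant.

How it is judged:
On the way:
1. the loose cover is pressed near its edge so that it rocks by more than 0.04 rad ((value of joint any of loose_rock_x, loose_rock_y above 0.04 rad or value of joint any of loose_rock_x, loose_rock_y below -0.04 rad)), for 0.05 s.
At the end, for the whole second after the job is handed in: the loose cover is held down by the fingers (more than 3 N) at least 4 mm of its 5 mm and level within 0.035 rad about both axes; the tumbler, reel and tape measure are within 15 mm of where they stood (value of joint loose_drop above 0.004 m and value of joint loose_rock_x between -0.035 and 0.035 rad and value of joint loose_rock_y between -0.035 and 0.035 rad and contact force between the fingers and anything else above 3 N and distance of each of tumbler, line_reel, tape_measure from where it was at the start of the episode below 0.015 m); the arm keeps its last pose, push and grip.
It fails at once if a cover is pulled up (more than 3 mm) (value of joint loose_drop below -0.003 m).
It fails at once if the clear drinking tumbler is pushed away or lifted (more than 15 mm) (distance of tumbler from where it was at the start of the episode above 0.015 m).
It fails at once if the reel is pushed away or lifted (more than 15 mm) (distance of line_reel from where it was at the start of the episode above 0.015 m).
It fails at once if the tape measure is pushed away or lifted (more than 15 mm) (distance of tape_measure from where it was at the start of the episode above 0.015 m).
It also fails if it takes over 48 s, if anything falls off the work surface, if the arm or the gripper's body presses on something with over 40 N, if the wrist force passes 120 N, or if a joint passes its speed limit or range.

## Working session

There is one attempt and no reset: what is moved stays moved. The work goes in short steps, Python scripts to look and compute and a tool call to move; the robot and the scene stay as the last step left them, time stands still between calls to the robot, and variables do not carry over. Pictures are saved under pics/ and viewed, and the job is handed in when it is done.

Besides the shell and the picture viewer there is one more tool, called after ">>>" as name(argument=value, ...), one argument or row to a line, values as JSON. jog_arm: Moves the arm, as the interface text tells. Its arguments: {"type":"object","properties":{"moves":{"type":"array"},"force":{"type":"number"}},"required":["moves"]}

```bash
mkdir -p pics; cat > h.py <<'E'
import numpy as np,cv2
from rig import readout, imaging, env, nets
def world(p,u,v,z):
    return p["R"].T@(np.array([(u-p["cx"])/p["fx"]*z,(v-p["cy"])/p["fy"]*z,z])-p["t"])
E
python3 - <<'E'
from h import *
s=readout.state();print(s, env.grip_depth)
for n in("top","scene"):
    p=imaging.read_camera(n);cv2.imwrite(f"pics/{n}0.png",p["pixels"])
    np.savez(n+"0.npz",**{k:p[k] for k in("pixels","range_z","R","t","fx","fy","cx","cy")})
    for q in("plate_1","loose_drop","tumbler","line_reel","tape_measure"):
        for d in nets.masks_of(p,q):
            m=d["region"]&(p["range_z"]>0)
            vs,us=np.nonzero(m)
            if len(vs)<5: print(n,q,d["p"],d["point"]);continue
            W=np.array([world(p,u,v,p["range_z"][v,u]) for u,v in zip(us,vs)])
            print(n,q,round(d["p"],2),d["point"],len(vs),W.mean(0).round(3),W.min(0).round(3),W.max(0).round(3))
E
```

```text
{'t': 0.0, 'q': array([-1.28801857e+00,  4.23852012e-01,  1.63071180e+00, -9.87926864e-06,
        1.08862696e+00, -1.89794383e-02]), 'dq': array([-0.00064501, -0.00081202,  0.00032886, -0.00026387,  0.00125864,
       -0.00267827]), 'tau': array([ 1.49036165e-03, -5.57380342e+01, -2.81744796e+01,  4.49073286e-05,
        7.49322062e-03,  1.94715646e-06]), 'tcp_pos': array([ 0.18562473, -0.59620326,  0.23053016]), 'eef_rot': array([ 0.5690234 ,  0.41950592,  0.56992437, -0.4188238 ]), 'contact_force': array([-0.96541804,  0.07918803, -0.2900489 ]), 'ft_torque': array([-0.01294319,  0.00131584,  0.02105267]), 'opening': 0.08549325258498322} 0.0187
top plate_1 0.88 [230.0, 259.2] 314 [0.453 0.218 0.011] [ 0.406  0.181 -0.002] [0.522 0.295 0.053]
top plate_1 0.81 [389.8, 248.4] 371 [ 0.498 -0.213  0.012] [ 0.46  -0.289 -0.002] [ 0.559 -0.189  0.068]
top plate_1 0.63 [333.6, 254.3] 255 [ 0.474 -0.075  0.012] [ 0.437 -0.148  0.001] [ 0.54  -0.04   0.059]
top plate_1 0.5 [289.1, 244.3] 204 [0.491 0.07  0.011] [0.461 0.017 0.003] [0.553 0.128 0.018]
top loose_drop 0.82 [394.4, 292.1] 1106 [
[... 1024 characters left out ...]
] 312 [0.497 0.096 0.007] [ 0.458  0.036 -0.004] [0.59  0.135 0.023]
scene loose_drop 0.73 [398.6, 211.8] 550 [ 0.366 -0.201  0.052] [ 0.321 -0.359 -0.005] [ 0.486 -0.157  0.06 ]
scene loose_drop 0.67 [207.4, 288.2] 1132 [0.388 0.397 0.055] [ 0.349  0.315 -0.003] [0.516 0.44  0.06 ]
scene loose_drop 0.59 [249.5, 254.0] 773 [0.455 0.249 0.055] [0.416 0.199 0.042] [0.51  0.29  0.059]
scene tumbler 0.79 [220.9, 211.1] 915 [0.691 0.178 0.055] [ 0.661  0.131 -0.001] [0.746 0.211 0.09 ]
scene line_reel 0.57 [253.0, 202.9] 180 [0.718 0.034 0.02 ] [ 0.702  0.009 -0.001] [0.747 0.051 0.034]
scene tape_measure 0.73 [325.3, 176.3] 397 [ 0.699 -0.248  0.035] [ 0.684 -0.359 -0.004] [ 0.768 -0.217  0.066]
```

View pics/top0.png

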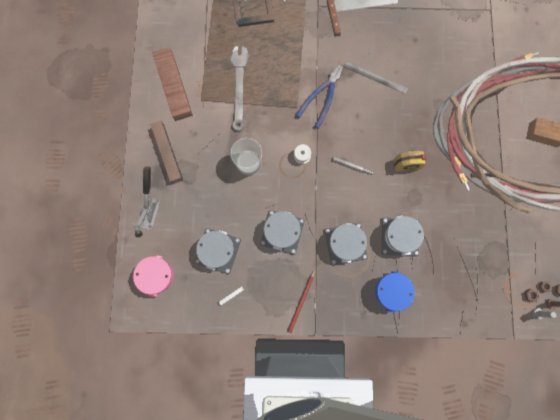

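View pics/scene0.png

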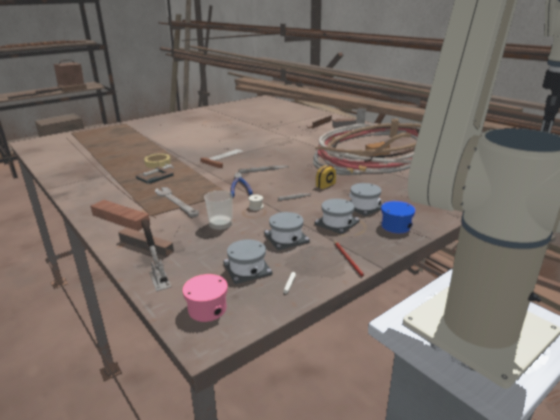

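```bash
python3 - <<'E'
from h import *
p=np.load("top0.npz");z=p["range_z"];H,Wd=z.shape
v,u=np.mgrid[:H,:Wd]
C=np.stack([(u-p["cx"])/p["fx"]*z,(v-p["cy"])/p["fy"]*z,z],-1)
X=(C-p["t"])@p["R"]
m=((z>0)&(X[...,2]>.05)&(X[...,2]<.08)&(X[...,0]<.6)&(X[...,0]>.3)).astype(np.uint8)
n,l,st,c=cv2.connectedComponentsWithStats(m)
for i in range(1,n):
    if st[i,4]<200: continue
    P=X[l==i]; print(c[i].round(1),st[i,4],P.mean(0).round(4),((np.percentile(P,1,0)+np.percentile(P,99,0))/2).round(4),np.median(P[:,2]).round(4),np.ptp(P,0).round(3),p["pixels"][l==i].mean(0).round())
    A=np.c_[P[:,:2]-P[:,:2].mean(0),np.ones(len(P))];print(np.linalg.lstsq(A,P[:,2],rcond=None)[0].round(4))
q=cv2.resize(p["pixels"][220:310,120:440],None,fx=2.5,fy=2.5,interpolation=cv2.INTER_CUBIC);cv2.imwrite("pics/crop0.png",q)
E
```

```text
[282.  228.9] 1037 [0.5166 0.0717 0.0592] [0.517  0.0717 0.059 ] 0.0592 [0.091 0.091 0.015] [167. 163. 157.]
[-0.0018  0.0016  0.0592]
[404.9 233.8] 1068 [ 0.5104 -0.2363  0.0616] [ 0.5104 -0.2365  0.0603] 0.0617 [0.09  0.091 0.018] [176. 172. 165.]
[ 0.0062 -0.0056  0.0616]
[348.1 241.2] 1056 [ 0.4891 -0.0943  0.059 ] [ 0.4897 -0.0942  0.059 ] 0.0589 [0.091 0.091 0.016] [171. 167. 161.]
[0.001  0.0009 0.059 ]
[214.8 248.6] 1068 [0.4641 0.2376 0.0585] [0.464  0.2376 0.0582] 0.0585 [0.088 0.09  0.017] [166. 162. 156.]
[0.0001 0.0062 0.0585]
[152.1 274.6] 1126 [0.3971 0.3881 0.0586] [0.3973 0.3882 0.0584] 0.0587 [0.09  0.092 0.017] [189. 161. 235.]
[-0.0051  0.0042  0.0586]
[395.4 291. ] 1123 [ 0.3689 -0.2099  0.059 ] [ 0.3693 -0.2102  0.0586] 0.059 [0.092 0.092 0.016] [218. 129.  90.]
[-0.0015 -0.0097  0.059 ]
```

View pics/crop0.png

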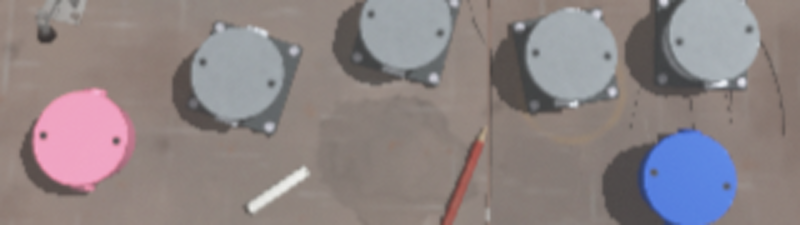

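The possible targets are the grey covers at top-camera pixels (215,249), (282,229), (348,241) and (405,234). The look-alikes are a pink one at (152,275) and a blue one at (395,291). I chose the four grey ones on dark plates, and the crop confirms them. I'll start with the rightmost, plate_4.

```bash
cat >> h.py <<'E'
from scipy.spatial.transform import Rotation as Ro
def rot(s=None):
    s=s or readout.state(); q=s["eef_rot"]; return Ro.from_quat([q[1],q[2],q[3],q[0]]).as_matrix()
def go(target,yaw0=True):
    s=readout.state();R=rot(s);d=np.array(target)-s["tcp_pos"]
    print("tool shift mm",(R.T@d*1000).round(1),"world",(d*1000).round(1))
    # turn to point straight down, jaw dir z along world y
    z=R[:,2].copy();sg=1 if z[1]>0 else -1
    T=np.stack([[0,0,-1],np.cross([0,sg,0],[0,0,-1]),[0,sg,0]],1)
    rv=Ro.from_matrix(R.T@T).as_rotvec(degrees=True)
    print("turn to jaw||y deg",rv.round(2));print(R.round(3));print("t",round(s["t"],2),"F",s["contact_force"].round(2),"pos",s["tcp_pos"].round(4),"op",round(s["opening"],4),"q",s["q"].round(2))
E
python3 -c "
from h import *
go([.47,-.236,.12])"
```

```text
tool shift mm [ 111.3  378.6 -260. ] world [ 284.2  360.7 -111.3]
turn to jaw||y deg [17.29  0.    0.  ]
[[-0.     0.955  0.297]
 [-0.     0.297 -0.955]
 [-1.    -0.     0.   ]]
t 0.6 F [-0.01 -0.07  0.17] pos [ 0.1858 -0.5967  0.2313] op 0.0854 q [-1.29  0.42  1.63 -0.    1.09 -0.02]
```

>>> jog_arm(
  moves=[
    [[0, 0.034, -0.023, 5.8, 0, 0, 0], [0, 0.034, -0.02, 5.8, 0, 0, 0], [0, 0.034, -0.018, 5.7, 0, 0, 0], [0.01, 0.034, -0.03, 0, 0, 0, 0], [0.01, 0.034, -0.03, 0, 0, 0, 0]],
  ],
  force=60,
)

```text
t: 1.02
tcp_pos: [0.3337, -0.4676, 0.2149]
eef_rot: [-0.496, -0.505, -0.491, 0.508]
contact_force: [0.2, 0.3, -0.3]
opening: 0.0255
```

```bash
python3 -c "
from h import *
go([.472,-.236,.12])"
```

```text
tool shift mm [  93.3  132.  -235.9] world [138.3 231.6 -94.9]
turn to jaw||y deg [-1.51  0.45 -0.12]
[[ 0.002  1.    -0.026]
 [-0.008 -0.026 -1.   ]
 [-1.     0.002  0.008]]
t 1.02 F [ 0.22  0.33 -0.34] pos [ 0.3337 -0.4676  0.2149] op 0.0255 q [-0.97  0.37  1.76 -0.    1.01  0.63]
```

>>> jog_arm(
  moves=[
    [[0.012, 0.023, -0.04, -1.5, 0, 0, 0], [0.018, 0.023, -0.04, 0, 0, 0, 0], [0.018, 0.023, -0.04, 0, 0, 0, 0], [0.018, 0.023, -0.04, 0, 0, 0, 0], [0.012, 0.023, -0.04, 0, 0, 0, 0]],
  ],
)

```text
t: 1.43
tcp_pos: [0.4364, -0.2983, 0.1489]
eef_rot: [0.506, 0.498, 0.494, -0.501]
contact_force: [0.3, -0.5, -0.4]
opening: 0.0
```

```bash
python3 -c "
from h import *
go([.471,-.236,.075])"
```

```text
tool shift mm [ 73.3  33.9 -63.4] world [ 34.6  62.3 -73.9]
turn to jaw||y deg [ 0.01  0.85 -0.5 ]
[[ 0.009  1.     0.   ]
 [-0.015  0.    -1.   ]
 [-1.     0.009  0.015]]
t 1.43 F [ 0.33 -0.53 -0.42] pos [ 0.4364 -0.2983  0.1489] op 0.0 q [-0.62  0.39  1.91 -0.01  0.82  0.96]
```

>>> jog_arm(
  moves=[
    [[0.022, 0.015, -0.033, 0, 0.4, -0.3, 0], [0.022, 0.015, -0.027, 0, 0.4, -0.2, 0], [0.022, 0.004, -0.004, 0, 0, 0, 0], [0, 0, 0, 0, 0, 0, 0]],
  ],
)

```text
t: 1.77
tcp_pos: [0.4742, -0.2277, 0.0813]
eef_rot: [0.502, 0.498, 0.501, -0.498]
contact_force: [-0.5, 1.2, -0.7]
opening: 0.0001
```

```bash
python3 -c "
from h import *
go([.471,-.236,.068])
p=imaging.read_camera('wrist');cv2.imwrite('pics/w1.png',p['pixels'])
p=imaging.read_camera('top');cv2.imwrite('pics/t1.png',cv2.resize(p['pixels'][180:320,280:480],None,fx=4,fy=4))"
```

```text
tool shift mm [13.3 -3.3  8.3] world [ -3.2  -8.3 -13.3]
turn to jaw||y deg [ 0.41  0.03 -0.08]
[[ 0.001  1.     0.007]
 [-0.001  0.007 -1.   ]
 [-1.     0.001  0.001]]
t 1.77 F [-0.54  1.2  -0.71] pos [ 0.4742 -0.2277  0.0813] op 0.0001 q [-0.47  0.51  1.94  0.    0.69  1.09]
```

View pics/w1.png

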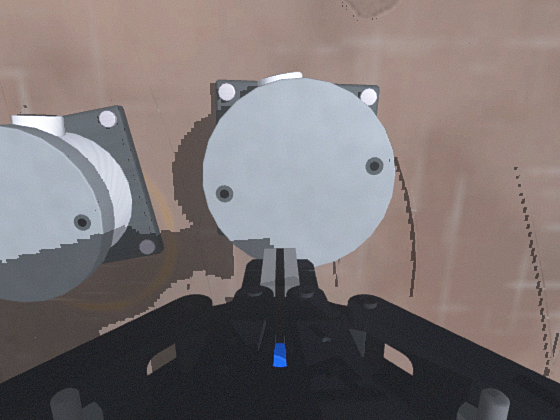

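View pics/t1.png

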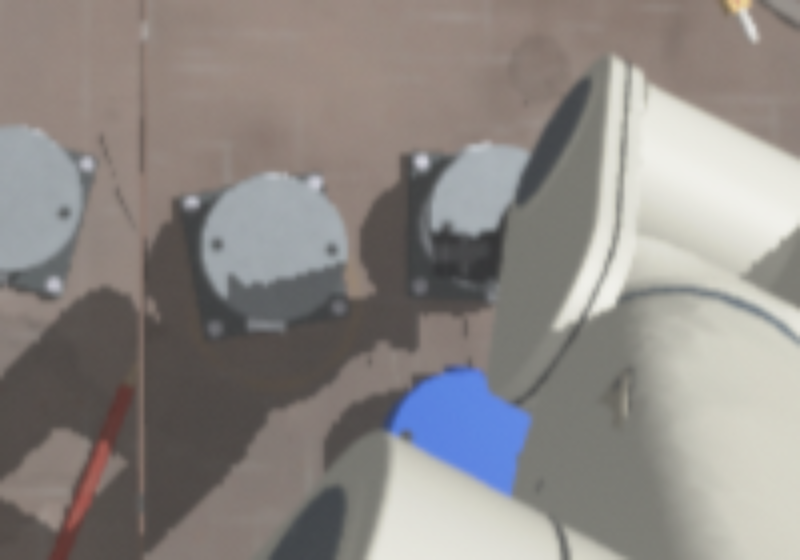

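The shut fingers (280,260 in the wrist picture) are over the near rim of plate_4's cover, which is centred at (298,172). I'll move 8 mm right and then press in small steps.

>>> jog_arm(
  moves=[
    [[0.007, -0.002, 0.007, 0.4, 0, 0, 0], [0.007, 0, 0, 0, 0, 0, 0], [0.002, 0, 0, 0, 0, 0, 0], [0, 0, 0, 0, 0, 0, 0]],
  ],
)

```text
t: 2.2
tcp_pos: [0.474, -0.2425, 0.0711]
eef_rot: [0.503, 0.503, 0.494, -0.501]
contact_force: [-0.2, -0.5, 0.3]
opening: -0.0003
```

```bash
python3 -c "
from h import *
go([.471,-.236,.064])"
```

```text
tool shift mm [ 7.  -3.1 -6.5] world [-3.   6.5 -7.1]
turn to jaw||y deg [-0.39  0.36 -0.63]
[[ 0.011  1.    -0.007]
 [-0.006 -0.007 -1.   ]
 [-1.     0.011  0.006]]
t 2.2 F [-0.21 -0.48  0.3 ] pos [ 0.474  -0.2425  0.0711] op -0.0003 q [-0.5   0.53  1.93 -0.    0.67  1.08]
```

>>> jog_arm(
  moves=[
    [[0.003, -0.002, -0.003, 0, 0, 0, 0], [0.002, 0, 0, 0, 0, 0, 0], [0.002, 0, 0, 0, 0, 0, 0]],
  ],
)

```text
t: 2.45
tcp_pos: [0.4719, -0.2414, 0.065]
eef_rot: [0.503, 0.504, 0.492, -0.501]
contact_force: [0.1, 0.1, 0.6]
opening: 0.0001
```

>>> jog_arm(
  moves=[
    [[0.002, 0, 0, 0, 0, 0, 0], [0.0, 0, 0, 0, 0, 0, 0]],
  ],
)

```text
t: 2.62
tcp_pos: [0.4716, -0.2414, 0.0626]
eef_rot: [0.502, 0.504, 0.492, -0.501]
contact_force: [-0.7, -0.2, 0.0]
opening: -0.0003
```

>>> jog_arm(
  moves=[
    [[0.002, 0, 0, 0, 0, 0, 0], [0.0, 0, 0, 0, 0, 0, 0]],
  ],
)

```text
t: 2.78
tcp_pos: [0.472, -0.2414, 0.0609]
eef_rot: [0.503, 0.504, 0.492, -0.501]
contact_force: [-0.5, 0.0, 0.4]
opening: 0.0001
```

>>> jog_arm(
  moves=[
    [[0.001, 0, 0, 0, 0, 0, 0], [0.0, 0, 0, 0, 0, 0, 0]],
  ],
)

```text
t: 2.95
tcp_pos: [0.4721, -0.2415, 0.0611]
eef_rot: [0.503, 0.504, 0.492, -0.501]
contact_force: [0.6, 0.6, 0.6]
opening: 0.0001
```

>>> jog_arm(
  moves=[
    [[0.001, 0, 0, 0, 0, 0, 0], [0.0, 0, 0, 0, 0, 0, 0]],
  ],
)

```text
t: 3.12
tcp_pos: [0.4725, -0.2415, 0.061]
eef_rot: [0.503, 0.504, 0.492, -0.501]
contact_force: [-0.2, 0.5, 0.6]
opening: -0.0003
```

>>> jog_arm(
  moves=[
    [[0.001, 0, 0, 0, 0, 0, 0], [0.0, 0, 0, 0, 0, 0, 0]],
  ],
)

```text
t: 3.28
tcp_pos: [0.4727, -0.2415, 0.061]
eef_rot: [0.504, 0.504, 0.492, -0.501]
contact_force: [0.1, 0.4, 0.0]
opening: -0.0
```

>>> jog_arm(
  moves=[
    [[0.003, 0, 0, 0, 0, 0, 0], [0.003, 0, 0, 0, 0, 0, 0]],
  ],
)

```text
t: 3.45
tcp_pos: [0.4729, -0.2417, 0.0605]
eef_rot: [0.504, 0.503, 0.492, -0.501]
contact_force: [-15.7, 7.4, 55.8]
opening: -0.0
```

>>> jog_arm(
  moves=[
    [[0.006, 0, 0, 0, 0, 0, 0], [0.006, 0, 0, 0, 0, 0, 0]],
  ],
)

```text
t: 3.62
tcp_pos: [0.473, -0.2417, 0.0603]
eef_rot: [0.503, 0.503, 0.493, -0.501]
contact_force: [-23.9, 13.4, 90.6]
opening: -0.0005
```

plate_4's cover is rigid: 90 N at 60 mm with no give. Next is plate_3.

>>> jog_arm(
  moves=[
    [[-0.02, 0, 0, 0, 0, 0, 0], [-0.01, -0.005, -0.035, -0.4, 0, 0, 0], [0, -0.005, -0.037, 0, 0, 0, 0], [0, -0.005, -0.037, 0, 0, 0, 0], [0, -0.004, -0.035, 0, 0, 0, 0]],
  ],
)

```text
t: 4.03
tcp_pos: [0.4588, -0.1002, 0.0948]
eef_rot: [0.508, 0.505, 0.487, -0.499]
contact_force: [-0.8, 1.0, -0.3]
opening: 0.0002
```

>>> jog_arm(
  moves=[
    [[0, 0, 0, 0, 0, 0, 0], [0, 0, 0, 0, 0, 0, 0]],
  ],
)

```text
t: 4.2
tcp_pos: [0.457, -0.0944, 0.0944]
eef_rot: [0.509, 0.504, 0.489, -0.498]
contact_force: [0.1, 0.2, 0.8]
opening: 0.0
```

```bash
python3 -c "
from h import *
go([.452,-.094,.064])"
```

```text
tool shift mm [30.2 -5.8 -0.8] world [ -5.    0.4 -30.4]
turn to jaw||y deg [-0.19  0.77 -1.45]
[[ 0.025  1.    -0.003]
 [-0.014 -0.003 -1.   ]
 [-1.     0.025  0.013]]
t 4.2 F [0.07 0.17 0.76] pos [ 0.457  -0.0944  0.0944] op 0.0 q [-0.22  0.41  2.08 -0.01  0.62  1.36]
```

>>> jog_arm(
  moves=[
    [[0.014, -0.003, 0, 0, 0.7, -1.4, 0], [0.012, -0.001, 0, 0, 0, 0, 0], [0.002, 0, 0, 0, 0, 0, 0], [0.001, 0, 0, 0, 0, 0, 0]],
  ],
)

```text
t: 4.53
tcp_pos: [0.4551, -0.0958, 0.0644]
eef_rot: [0.5, 0.501, 0.498, -0.5]
contact_force: [-0.0, 0.4, -0.0]
opening: 0.0
```

>>> jog_arm(
  moves=[
    [[0.002, 0, 0, 0, 0, 0, 0], [0.001, 0, 0, 0, 0, 0, 0]],
  ],
)

```text
t: 4.7
tcp_pos: [0.4555, -0.097, 0.0612]
eef_rot: [0.5, 0.501, 0.498, -0.501]
contact_force: [-0.4, 0.1, -0.1]
opening: 0.0
```

>>> jog_arm(
  moves=[
    [[0.001, 0, 0, 0, 0, 0, 0], [0.001, 0, 0, 0, 0, 0, 0]],
  ],
)

```text
t: 4.87
tcp_pos: [0.456, -0.0978, 0.0595]
eef_rot: [0.5, 0.502, 0.497, -0.501]
contact_force: [0.2, 0.2, -0.4]
opening: -0.0
```

>>> jog_arm(
  moves=[
    [[0.001, 0, 0, 0, 0, 0, 0], [0.001, 0, 0, 0, 0, 0, 0]],
  ],
)

```text
t: 5.03
tcp_pos: [0.4563, -0.0981, 0.0582]
eef_rot: [0.5, 0.502, 0.497, -0.501]
contact_force: [-4.9, 2.1, 24.3]
opening: 0.0002
```

plate_3's cover is rigid too: 24 N at first contact. Next is plate_2.

>>> jog_arm(
  moves=[
    [[-0.02, 0, 0, 0, 0, 0, 0], [-0.008, 0.004, -0.035, 0, 0, 0, 0], [0, 0.005, -0.041, 0, 0, 0, 0], [0, 0.005, -0.041, 0, 0, 0, 0], [0, 0.005, -0.041, 0, 0, 0, 0]],
  ],
)

```text
t: 5.45
tcp_pos: [0.4782, 0.0579, 0.0884]
eef_rot: [0.498, 0.506, 0.493, -0.503]
contact_force: [1.4, -0.1, 0.7]
opening: -0.0
```

>>> jog_arm(
  moves=[
    [[0, 0.002, -0.005, 0, 0, 0, 0], [0, 0, 0, 0, 0, 0, 0]],
  ],
)

```text
t: 5.62
tcp_pos: [0.4819, 0.0698, 0.0893]
eef_rot: [0.5, 0.506, 0.494, -0.5]
contact_force: [0.5, 0.1, -0.3]
opening: 0.0002
```

```bash
python3 -c "
from h import *
go([.480,.072,.064])"
```

```text
tool shift mm [25.2 -2.3 -2.2] world [ -1.9   2.2 -25.3]
turn to jaw||y deg [-0.66  0.06 -0.67]
[[ 0.012  1.    -0.011]
 [-0.001 -0.011 -1.   ]
 [-1.     0.012  0.001]]
t 5.62 F [ 0.55  0.09 -0.35] pos [0.4819 0.0698 0.0893] op 0.0002 q [ 0.12  0.45  2.03 -0.    0.65  1.71]
```

>>> jog_arm(
  moves=[
    [[0.013, -0.002, -0.002, -0.6, 0, -0.6, 0], [0.009, 0, 0, 0, 0, 0, 0], [0.002, 0, 0, 0, 0, 0, 0], [0.001, 0, 0, 0, 0, 0, 0]],
  ],
)

```text
t: 5.95
tcp_pos: [0.4802, 0.0705, 0.0637]
eef_rot: [0.501, 0.5, 0.499, -0.5]
contact_force: [-0.9, -0.0, 0.1]
opening: 0.0001
```

>>> jog_arm(
  moves=[
    [[0.002, 0, 0, 0, 0, 0, 0], [0.001, 0, 0, 0, 0, 0, 0]],
  ],
)

```text
t: 6.12
tcp_pos: [0.4798, 0.0688, 0.0603]
eef_rot: [-0.5, -0.501, -0.499, 0.501]
contact_force: [-0.0, -0.0, -1.0]
opening: 0.0002
```

>>> jog_arm(
  moves=[
    [[0.001, 0, 0, 0, 0, 0, 0], [0.001, 0, 0, 0, 0, 0, 0]],
  ],
)

```text
t: 6.28
tcp_pos: [0.4799, 0.0677, 0.0584]
eef_rot: [0.5, 0.501, 0.498, -0.501]
contact_force: [-0.7, 0.7, 11.1]
opening: -0.0
```

>>> jog_arm(
  moves=[
    [[0.001, 0, 0, 0, 0, 0, 0], [0.001, 0, 0, 0, 0, 0, 0]],
  ],
)

```text
t: 6.45
tcp_pos: [0.4799, 0.0677, 0.0584]
eef_rot: [0.499, 0.502, 0.498, -0.501]
contact_force: [-4.3, 1.1, 15.8]
opening: -0.0003
```

plate_2's cover is rigid as well (16 N, no movement). Next is plate_1.

>>> jog_arm(
  moves=[
    [[-0.02, 0, 0, 0, 0, 0, 0], [-0.008, -0.012, -0.035, 0, 0, 0, 0], [0, -0.013, -0.041, 0, 0, 0, 0], [0, -0.013, -0.041, 0, 0, 0, 0], [0, -0.013, -0.041, 0, 0, 0, 0]],
  ],
)

```text
t: 6.87
tcp_pos: [0.4343, 0.2225, 0.0894]
eef_rot: [0.496, 0.507, 0.493, -0.503]
contact_force: [1.0, -0.4, 0.3]
opening: -0.0001
```

>>> jog_arm(
  moves=[
    [[0, -0.002, -0.005, 0, 0, 0, 0], [0, 0, 0, 0, 0, 0, 0]],
  ],
)

```text
t: 7.03
tcp_pos: [0.431, 0.2342, 0.0903]
eef_rot: [0.498, 0.507, 0.495, -0.5]
contact_force: [0.3, 0.2, -0.1]
opening: -0.0002
```

```bash
python3 -c "
from h import *
go([.427,.238,.064])
p=imaging.read_camera('wrist');cv2.imwrite('pics/w2.png',p['pixels'])"
```

```text
tool shift mm [26.3 -4.3 -3.7] world [ -4.    3.8 -26.3]
turn to jaw||y deg [-0.82 -0.17 -0.55]
[[ 0.01   1.    -0.014]
 [ 0.003 -0.014 -1.   ]
 [-1.     0.01  -0.003]]
t 7.03 F [ 0.25  0.2  -0.1 ] pos [0.431  0.2342 0.0903] op -0.0002 q [ 0.47  0.45  2.02 -0.    0.66  2.06]
```

View pics/w2.png

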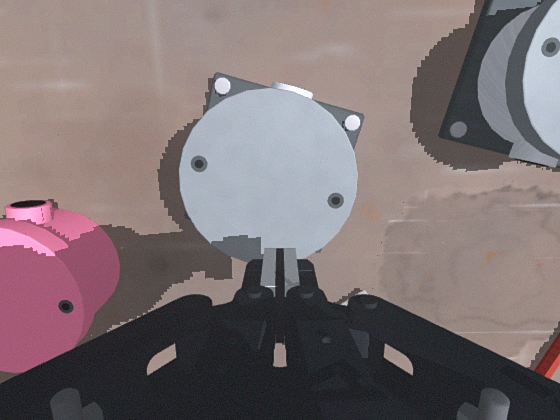

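The fingers at (280,260) are over the near rim of plate_1's cover, centred at (268,175). I'll shift 4 mm left and press.

>>> jog_arm(
  moves=[
    [[0.014, -0.002, -0.004, -0.8, 0, -0.5, 0], [0.009, -0.001, 0, 0, 0, 0, 0], [0.002, 0, 0, 0, 0, 0, 0], [0.001, 0, 0, 0, 0, 0, 0]],
  ],
)

```text
t: 7.42
tcp_pos: [0.43, 0.2344, 0.0637]
eef_rot: [0.499, 0.502, 0.499, -0.5]
contact_force: [-0.2, -0.1, 0.4]
opening: -0.0003
```

>>> jog_arm(
  moves=[
    [[0.002, 0, 0, 0, 0, 0, 0], [0.001, 0, -0.001, 0, 0, 0, 0]],
  ],
)

```text
t: 7.58
tcp_pos: [0.4303, 0.2333, 0.0603]
eef_rot: [0.498, 0.503, 0.498, -0.501]
contact_force: [0.3, -0.2, 0.6]
opening: -0.0001
```

>>> jog_arm(
  moves=[
    [[0.001, 0, -0.001, 0, 0, 0, 0], [0.001, 0, 0, 0, 0, 0, 0]],
  ],
)

```text
t: 7.75
tcp_pos: [0.4309, 0.2337, 0.0584]
eef_rot: [0.497, 0.503, 0.498, -0.501]
contact_force: [1.2, 0.2, 0.9]
opening: -0.0001
```

>>> jog_arm(
  moves=[
    [[0.001, 0, 0, 0, 0, 0, 0], [0.001, 0, 0, 0, 0, 0, 0]],
  ],
)

```text
t: 7.92
tcp_pos: [0.4312, 0.2336, 0.0566]
eef_rot: [0.497, 0.503, 0.498, -0.501]
contact_force: [-0.8, -0.1, 0.0]
opening: 0.0004
```

>>> jog_arm(
  moves=[
    [[0.001, 0, 0, 0, 0, 0, 0], [0.001, 0, 0, 0, 0, 0, 0]],
  ],
)

```text
t: 8.08
tcp_pos: [0.4313, 0.2337, 0.0547]
eef_rot: [0.498, 0.504, 0.498, -0.501]
contact_force: [0.2, -0.7, 2.4]
opening: -0.0002
```

It gives, so I'll keep going until the edge meets the box.

>>> jog_arm(
  moves=[
    [[0.001, 0, 0, 0, 0, 0, 0], [0.001, 0, 0, 0, 0, 0, 0]],
  ],
)

```text
t: 8.25
tcp_pos: [0.4313, 0.2338, 0.053]
eef_rot: [0.498, 0.503, 0.498, -0.501]
contact_force: [-2.2, -2.1, 12.0]
opening: 0.0003
```

>>> jog_arm(
  moves=[
    [[0.001, 0, 0, 0, 0, 0, 0], [0.001, 0, 0, 0, 0, 0, 0]],
  ],
)

```text
t: 8.42
tcp_pos: [0.4314, 0.2338, 0.0524]
eef_rot: [0.498, 0.503, 0.498, -0.501]
contact_force: [-5.9, -3.3, 21.0]
opening: 0.0
```

```bash
python3 -c "
from h import *
go([.427,.238,.064])
p=imaging.read_camera('wrist');cv2.imwrite('pics/w3.png',p['pixels'])
z=p['range_z'];v,u=np.mgrid[90:235:3,190:350:3]
C=np.stack([(u-p['cx'])/p['fx']*z[v,u],(v-p['cy'])/p['fy']*z[v,u],z[v,u]],-1)
X=((C-p['t'])@p['R']).reshape(-1,3);X=X[(X[:,2]>.045)&(np.hypot(X[:,0]-.464,X[:,1]-.238)<.042)]
d=X[:,:2]-[.464,.238]
print(len(X),np.linalg.lstsq(np.c_[d,np.ones(len(X))],X[:,2],rcond=None)[0].round(4))"
```

```text
tool shift mm [-11.6  -4.4  -4.2] world [-4.4  4.2 11.6]
turn to jaw||y deg [-0.5  -0.13 -0.14]
[[ 0.003  1.    -0.009]
 [ 0.002 -0.009 -1.   ]
 [-1.     0.003 -0.002]]
t 8.42 F [-5.89 -3.27 20.97] pos [0.4314 0.2338 0.0524] op 0.0 q [0.47 0.53 2.02 0.   0.59 2.05]
2383 [ 0.0971 -0.0045  0.0526]
```

The cover tilts by about 0.09 rad according to the depth fit. I'll lift off, check the level reference and go to its middle.

>>> jog_arm(
  moves=[
    [[-0.015, 0, 0, 0, 0, 0, 0], [-0.01, 0.0, -0.002, -0.5, 0, 0, 0], [0, 0, -0.002, 0, 0, 0, 0], [0, 0, 0, 0, 0, 0, 0]],
  ],
)

```text
t: 8.8
tcp_pos: [0.4316, 0.2384, 0.0788]
eef_rot: [0.5, 0.501, 0.5, -0.498]
contact_force: [0.1, -0.3, -0.3]
opening: 0.0002
```

```bash
python3 -c "
from h import *
p=imaging.read_camera('wrist');cv2.imwrite('pics/w4.png',p['pixels'])
z=p['range_z'];v,u=np.mgrid[60:300:2,150:400:2]
C=np.stack([(u-p['cx'])/p['fx']*z[v,u],(v-p['cy'])/p['fy']*z[v,u],z[v,u]],-1)
X=((C-p['t'])@p['R']).reshape(-1,3);X=X[(X[:,2]>.045)&(X[:,2]<.066)&(np.hypot(X[:,0]-.464,X[:,1]-.238)<.055)&(X[:,0]>.445)]
print(np.percentile(X,[1,99],axis=0).round(4), cv2.minEnclosingCircle(X[:,:2].astype(np.float32)))
d=X[:,:2]-[.464,.238]
print(len(X),np.linalg.lstsq(np.c_[d,np.ones(len(X))],X[:,2],rcond=None)[0].round(4))
go([.464,.238,.064])"
```

```text
[[0.4456 0.1965 0.0552]
 [0.5073 0.2823 0.0582]] ((0.46410953998565674, 0.23933884501457214), 0.04586125165224075)
5558 [-0.001   0.0011  0.0568]
tool shift mm [14.7 32.4  0.4] world [ 32.4  -0.3 -14.6]
turn to jaw||y deg [ 0.06 -0.17 -0.2 ]
[[ 0.003  1.     0.001]
 [ 0.003  0.001 -1.   ]
 [-1.     0.003 -0.003]]
t 8.85 F [-0.48  0.32 -1.13] pos [0.4316 0.2383 0.0786] op -0.0001 q [0.48 0.48 2.01 0.   0.65 2.05]
```

View pics/w3.png

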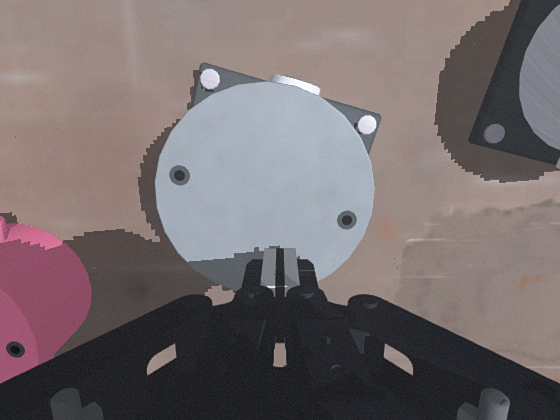

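Unloaded, the cover reads level (slope about 0.001), so the 0.097 rad rock was real. Its centre is at about (0.464, 0.239).

>>> jog_arm(
  moves=[
    [[0.004, 0.018, 0, 0, 0, 0, 0], [0.004, 0.013, 0, 0, 0, 0, 0], [0.003, 0.001, 0, 0, 0, 0, 0], [0.001, 0, 0, 0, 0, 0, 0], [0, 0, 0, 0, 0, 0, 0]],
  ],
)

```text
t: 9.27
tcp_pos: [0.4633, 0.238, 0.0635]
eef_rot: [0.5, 0.5, 0.501, -0.499]
contact_force: [-0.4, 0.2, -0.3]
opening: 0.0
```

```bash
python3 -c "
from h import *
go([.464,.2385,.0585])"
```

```text
tool shift mm [ 5.   0.7 -0.5] world [ 0.7  0.5 -5. ]
turn to jaw||y deg [ 0.08 -0.08 -0.01]
[[ 0.     1.     0.001]
 [ 0.001  0.001 -1.   ]
 [-1.     0.    -0.001]]
t 9.27 F [-0.39  0.18 -0.32] pos [0.4633 0.238  0.0635] op 0.0 q [0.45 0.54 1.95 0.   0.65 2.02]
```

>>> jog_arm(
  moves=[
    [[0.002, 0.0005, 0, 0, 0, 0, 0], [0.002, 0, 0, 0, 0, 0, 0], [0.001, 0, 0, 0, 0, 0, 0], [0.001, 0, 0, 0, 0, 0, 0]],
  ],
)

```text
t: 9.6
tcp_pos: [0.4619, 0.2375, 0.0563]
eef_rot: [0.5, 0.499, 0.501, -0.5]
contact_force: [0.6, -1.0, 1.6]
opening: -0.0003
```

>>> jog_arm(
  moves=[
    [[0.001, 0, 0, 0, 0, 0, 0], [0.001, 0, 0, 0, 0, 0, 0], [0.001, 0, 0, 0, 0, 0, 0]],
  ],
)

```text
t: 9.85
tcp_pos: [0.4619, 0.2375, 0.0537]
eef_rot: [0.5, 0.499, 0.501, -0.5]
contact_force: [-0.2, -0.8, 5.0]
opening: 0.0002
```

```bash
python3 -c "
from h import *
go([.464,.2385,.0535])"
```

```text
tool shift mm [ 0.2  2.1 -1. ] world [ 2.1  1.  -0.2]
turn to jaw||y deg [ 0.12 -0.02  0.07]
[[-0.001  1.     0.002]
 [ 0.     0.002 -1.   ]
 [-1.    -0.001 -0.   ]]
t 9.85 F [-0.23 -0.76  4.98] pos [0.4619 0.2375 0.0537] op 0.0002 q [0.45 0.55 1.96 0.   0.63 2.02]
```

It has drifted 2 mm towards me. I'll ease off, recentre and press again.

>>> jog_arm(
  moves=[
    [[-0.008, 0.001, 0, 0, 0, 0, 0], [0, 0.0025, -0.001, 0, 0, 0, 0], [0, 0.001, 0, 0, 0, 0, 0], [0, 0, 0, 0, 0, 0, 0]],
  ],
)

```text
t: 10.18
tcp_pos: [0.4667, 0.2388, 0.0626]
eef_rot: [0.5, 0.499, 0.501, -0.5]
contact_force: [0.1, 0.3, 0.1]
opening: 0.0001
```

```bash
python3 -c "
from h import *
go([.4645,.2385,.0535])"
```

```text
tool shift mm [ 9.1 -2.2  0.3] world [-2.2 -0.3 -9.1]
turn to jaw||y deg [ 0.12 -0.04  0.08]
[[-0.001  1.     0.002]
 [ 0.001  0.002 -1.   ]
 [-1.    -0.001 -0.001]]
t 10.18 F [0.14 0.3  0.06] pos [0.4667 0.2388 0.0626] op 0.0001 q [0.45 0.54 1.94 0.   0.66 2.02]
```

Pressing down tends to pull it about 1–2 mm towards me, which offsets this.

>>> jog_arm(
  moves=[
    [[0.002, 0, 0, 0, 0, 0, 0], [0.002, 0, 0, 0, 0, 0, 0], [0.001, 0, 0, 0, 0, 0, 0], [0.001, 0, 0, 0, 0, 0, 0]],
  ],
)

```text
t: 10.52
tcp_pos: [0.4668, 0.2389, 0.0561]
eef_rot: [0.5, 0.5, 0.501, -0.5]
contact_force: [0.1, -0.1, 1.9]
opening: -0.0003
```

>>> jog_arm(
  moves=[
    [[0.001, 0, 0, 0, 0, 0, 0], [0.001, 0, 0, 0, 0, 0, 0], [0.001, 0, 0, 0, 0, 0, 0]],
  ],
)

```text
t: 10.77
tcp_pos: [0.4669, 0.2389, 0.053]
eef_rot: [0.5, 0.499, 0.501, -0.5]
contact_force: [-1.2, -1.0, 9.6]
opening: 0.0002
```

```bash
cat > chk.py <<'E'
from h import *
p=imaging.read_camera('wrist');cv2.imwrite('pics/w5.png',p['pixels'])
z=p['range_z'];v,u=np.mgrid[0:330:2,100:460:2]
C=np.stack([(u-p['cx'])/p['fx']*z[v,u],(v-p['cy'])/p['fy']*z[v,u],z[v,u]],-1)
X=((C-p['t'])@p['R']).reshape(-1,3);X=X[(z[v,u].reshape(-1)>0)&(X[:,2]>.046)&(X[:,2]<.06)&(np.hypot(X[:,0]-.464,X[:,1]-.2385)<.043)&(X[:,0]>.474)]
d=X[:,:2]-[.464,.2385]
print(len(X),np.linalg.lstsq(np.c_[d,np.ones(len(X))],X[:,2],rcond=None)[0].round(4))
go([.464,.2385,.0535])
E
python3 chk.py
```

```text
2642 [-0.019   0.0002  0.0526]
tool shift mm [-0.5 -2.9  0.4] world [-2.9 -0.4  0.5]
turn to jaw||y deg [ 0.11 -0.05  0.06]
[[-0.001  1.     0.002]
 [ 0.001  0.002 -1.   ]
 [-1.    -0.001 -0.001]]
t 10.82 F [-1.38 -0.88  7.64] pos [0.4669 0.2389 0.053 ] op -0.0001 q [0.45 0.56 1.95 0.   0.64 2.02]
```

View pics/w5.png

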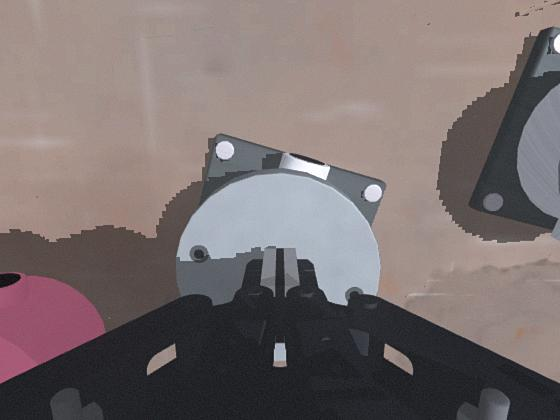

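The cover is down but tilted 0.019 rad because the fingers are about 2.5 mm past the middle. I'll recentre for margin.

>>> jog_arm(
  moves=[
    [[-0.008, 0, 0, 0, 0, 0, 0], [0, 0, 0, 0, 0, 0, 0], [0, 0, 0, 0, 0, 0, 0]],
  ],
)

```text
t: 11.07
tcp_pos: [0.4668, 0.2389, 0.0614]
eef_rot: [0.5, 0.499, 0.501, -0.5]
contact_force: [-0.5, -0.2, 1.1]
opening: -0.0001
```

>>> jog_arm(
  moves=[
    [[0, -0.002, 0, 0, 0, 0, 0], [0, 0, 0, 0, 0, 0, 0]],
  ],
)

```text
t: 11.23
tcp_pos: [0.4645, 0.2388, 0.0614]
eef_rot: [0.5, 0.499, 0.501, -0.5]
contact_force: [-0.1, -0.5, -0.1]
opening: -0.0
```

>>> jog_arm(
  moves=[
    [[0, 0, 0, 0, 0, 0, 0], [0.002, 0, 0, 0, 0, 0, 0], [0.001, 0, 0, 0, 0, 0, 0], [0.001, 0, 0, 0, 0, 0, 0], [0.001, 0, 0, 0, 0, 0, 0]],
  ],
)

```text
t: 11.65
tcp_pos: [0.464, 0.2387, 0.0556]
eef_rot: [0.5, 0.499, 0.501, -0.5]
contact_force: [0.1, -0.2, 3.0]
opening: 0.0002
```

>>> jog_arm(
  moves=[
    [[0.001, 0, 0, 0, 0, 0, 0], [0.001, 0, 0, 0, 0, 0, 0], [0.001, 0, 0, 0, 0, 0, 0]],
  ],
)

```text
t: 11.9
tcp_pos: [0.4641, 0.2387, 0.0528]
eef_rot: [0.5, 0.499, 0.501, -0.5]
contact_force: [-4.0, -2.2, 18.1]
opening: -0.0003
```

```bash
python3 chk.py
```

```text
2731 [-0.0143  0.0004  0.0523]
tool shift mm [-0.6 -0.1  0.2] world [-0.1 -0.2  0.6]
turn to jaw||y deg [ 0.11 -0.02  0.13]
[[-0.002  1.     0.002]
 [ 0.     0.002 -1.   ]
 [-1.    -0.002 -0.   ]]
t 11.95 F [-2.15 -0.83 10.78] pos [0.4641 0.2387 0.0529] op -0.0003 q [0.45 0.56 1.95 0.   0.64 2.02]
```

```bash
python3 - <<'E'
from h import *
for n in('top','scene','wrist'):
    p=imaging.read_camera(n)
    for q in('tumbler','line_reel','tape_measure'):
        if n=='top':
            d=nets.boxes_of(p,q);print(q,[(x['point'],round(x['p'],2)) for x in d[:2]])
    print(readout.state()['contact_force'].round(1),readout.state()['tcp_pos'].round(4))
E
python3 chk.py
```

```text
tumbler [([247.0, 158.6], 0.7)]
line_reel [([304.2, 151.7], 0.61)]
tape_measure [([411.8, 161.0], 0.66)]
[-2.9 -0.8  9.4] [0.464  0.2387 0.053 ]
[-2.1 -1.1  8.2] [0.4641 0.2387 0.053 ]
[-2.8 -0.3  8.7] [0.4641 0.2387 0.053 ]
2717 [-0.0118  0.0021  0.0524]
tool shift mm [-0.5 -0.   0.2] world [-0.  -0.2  0.5]
turn to jaw||y deg [ 0.11 -0.03  0.12]
[[-0.002  1.     0.002]
 [ 0.     0.002 -1.   ]
 [-1.    -0.002 -0.   ]]
t 12.3 F [-3.2  -1.16  7.58] pos [0.464  0.2387 0.053 ] op 0.0001 q [0.45 0.56 1.95 0.   0.64 2.02]
```

>>> jog_arm(
  moves=[
    [[0.0012, 0, 0, 0, 0, 0, 0], [0.0012, 0, 0, 0, 0, 0, 0], [0.0012, 0, 0, 0, 0, 0, 0]],
  ],
)

```text
t: 12.55
tcp_pos: [0.4641, 0.2387, 0.0527]
eef_rot: [0.5, 0.499, 0.501, -0.5]
contact_force: [-4.5, -1.7, 20.0]
opening: -0.0002
```

```bash
python3 chk.py;for i in 1 2 3 4 5 6; do python3 -c "
from h import *
imaging.read_camera('top');print(readout.state()['contact_force'].round(1))"; done; python3 chk.py
```

```text
2730 [-0.0129  0.0021  0.0522]
tool shift mm [-0.8 -0.1  0.2] world [-0.1 -0.2  0.8]
turn to jaw||y deg [ 0.11 -0.03  0.12]
[[-0.002  1.     0.002]
 [ 0.     0.002 -1.   ]
 [-1.    -0.002 -0.   ]]
t 12.6 F [-4.1  -3.01 19.34] pos [0.4641 0.2387 0.0527] op 0.0002 q [0.45 0.56 1.95 0.   0.64 2.02]
[-4.7 -1.9 19. ]
[-4.2 -2.9 19.6]
[-5.4 -3.7 18.8]
[-5.  -1.5 19.5]
[-5.  -1.9 19.7]
[-5.1 -2.  18.8]
2728 [-0.0135  0.0012  0.0523]
tool shift mm [-0.8 -0.1  0.2] world [-0.1 -0.2  0.8]
turn to jaw||y deg [ 0.11 -0.03  0.12]
[[-0.002  1.     0.002]
 [ 0.     0.002 -1.   ]
 [-1.    -0.002 -0.   ]]
t 12.95 F [-5.39 -2.06 18.8 ] pos [0.4641 0.2387 0.0527] op 0.0001 q [0.45 0.56 1.95 0.   0.64 2.02]
```

It is steady at 19 N, fully down and level to about 0.013 rad. I'm handing in.

```bash
python3 -c "
from h import *
env.close_job()"
```

```text
the job is handed in; nothing more can be done
```

The loose cover is the one on plate_1, the leftmost. I handed the job in at about 13 s with the shut fingertips still pressing it in the middle; no verdict was reported.

- **Finding it:** I pressed near the edge of plates 4, 3 and 2 in turn, and all three were rigid. I pressed plate_4 harder than needed, up to 90 N at the wrist, before settling that it was rigid. That is below the 120 N limit. plate_1's cover gave and rocked about 0.097 rad, then sprang back level when I lifted off.
- **Final hold:** The force stayed steady at about 19 N. The fingertips were about 5.8 mm below first contact, against the 5 mm travel, and had stopped.
- **Drop and level:** The wrist depth fit showed about 4.5 mm of drop, slightly less than the fingertip travel. It showed the cover level to about 0.013 rad about y and 0.002 rad about x. The 0.013 may be partly fit bias, and is within the 0.035 limit.
- **Corrections:** My first two centre presses were about 2 to 3 mm off the middle, and the second held the cover at a 0.019 rad tilt. I lifted off each time and pressed again.
- **Other objects:** The top camera showed the tumbler, reel and tape measure within a few pixels of where they started, which is within the detector's scatter.

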